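Feel out the blind bushes with a probe pin and slide them into the reject pen

TASK

Some of the five steel bushes on the dental lab bench are bored right through, the others are blind: take the probe pin from its stand and push the rubber wad in every bore down until it stops, to feel which is which. Slide each blind bush along the bench, without lifting or tipping it, into the three-sided pen so that it stands fully inside; leave the through-bored ones standing where they are and do not disturb the other things. Finally stand the probe back in its stand, collar down on the block.

Things in the scene. Friction and masses are not known exactly. Their poses are not given: they have to be found in the camera images.
- probe_grip (a point): Probe pin standing upright in the stand: steel pin 6 mm diameter, 46 mm long, then a 22 mm diameter depth-stop collar 4 mm thick, then a plain round aluminium handle 16 mm diameter, 64 mm long; 114 mm in all, 90 g. This point is on the axis, 85 mm above the tip and 29 mm below the handle's top; z points up the handle.
- probe_tip (a point): The tip (lower end) of the same probe pin, on its axis.
- bush_a_mid (a point): One of five turned steel bushes that look alike (the letter says nothing): 46 mm diameter, 34 mm high, about 200 g (up to a third more or less), standing upright on the bench, 14 mm bore at the top. The bore is closed by a black rubber wad, its top 3 to 5 mm below the mouth at the start, and is hidden below it: either right through, or blind. This point is the bush's centre, 17 mm above the bench; z is its axis.
- wad_a (a joint): How far the rubber wad in the bore of bush_a has been pushed down (m), 0 to 0.002 at the start. The wad is 5 mm thick and a stiff sliding fit: it takes about 2 N to push and stays where it is left. In a blind bore it stops hard at 0.014 (its top, where the probe's tip presses, is then 17 mm above the bench); in a through bore it goes down to 0.024 (its top 7 mm above the bench).
- bush_b_mid (a point): One of five turned steel bushes that look alike (the letter says nothing): 46 mm diameter, 34 mm high, about 200 g (up to a third more or less), standing upright on the bench, 14 mm bore at the top. The bore is closed by a black rubber wad, its top 3 to 5 mm below the mouth at the start, and is hidden below it: either right through, or blind. This point is the bush's centre, 17 mm above the bench; z is its axis.
- wad_b (a joint): How far the rubber wad in the bore of bush_b has been pushed down (m), 0 to 0.002 at the start. The wad is 5 mm thick and a stiff sliding fit: it takes about 2 N to push and stays where it is left. In a blind bore it stops hard at 0.014 (its top, where the probe's tip presses, is then 17 mm above the bench); in a through bore it goes down to 0.024 (its top 7 mm above the bench).
- bush_c_mid (a point): One of five turned steel bushes that look alike (the letter says nothing): 46 mm diameter, 34 mm high, about 200 g (up to a third more or less), standing upright on the bench, 14 mm bore at the top. The bore is closed by a black rubber wad, its top 3 to 5 mm below the mouth at the start, and is hidden below it: either right through, or blind. This point is the bush's centre, 17 mm above the bench; z is its axis.
- wad_c (a joint): How far the rubber wad in the bore of bush_c has been pushed down (m), 0 to 0.002 at the start. The wad is 5 mm thick and a stiff sliding fit: it takes about 2 N to push and stays where it is left. In a blind bore it stops hard at 0.014 (its top, where the probe's tip presses, is then 17 mm above the bench); in a through bore it goes down to 0.024 (its top 7 mm above the bench).
- bush_d_mid (a point): One of five turned steel bushes that look alike (the letter says nothing): 46 mm diameter, 34 mm high, about 200 g (up to a third more or less), standing upright on the bench, 14 mm bore at the top. The bore is closed by a black rubber wad, its top 3 to 5 mm below the mouth at the start, and is hidden below it: either right through, or blind. This point is the bush's centre, 17 mm above the bench; z is its axis.
- wad_d (a joint): How far the rubber wad in the bore of bush_d has been pushed down (m), 0 to 0.002 at the start. The wad is 5 mm thick and a stiff sliding fit: it takes about 2 N to push and stays where it is left. In a blind bore it stops hard at 0.014 (its top, where the probe's tip presses, is then 17 mm above the bench); in a through bore it goes down to 0.024 (its top 7 mm above the bench).
- bush_e_mid (a point): One of five turned steel bushes that look alike (the letter says nothing): 46 mm diameter, 34 mm high, about 200 g (up to a third more or less), standing upright on the bench, 14 mm bore at the top. The bore is closed by a black rubber wad, its top 3 to 5 mm below the mouth at the start, and is hidden below it: either right through, or blind. This point is the bush's centre, 17 mm above the bench; z is its axis.
- wad_e (a joint): How far the rubber wad in the bore of bush_e has been pushed down (m), 0 to 0.002 at the start. The wad is 5 mm thick and a stiff sliding fit: it takes about 2 N to push and stays where it is left. In a blind bore it stops hard at 0.014 (its top, where the probe's tip presses, is then 17 mm above the bench); in a through bore it goes down to 0.024 (its top 7 mm above the bench).
- pen: Fixed low aluminium pen of three walls on the bench, open on its -x side, no floor. Inside 85 mm deep (along its x) and 130 mm wide (along its y), walls 10 mm thick and 16 mm high. Origin at the centre of the inside, on the bench; the open mouth is at its x = -42.5 mm, the back wall's inner face at +42.5 mm, side walls at y = +-65 mm. It takes the blind bushes (never more than two) side by side along its y.
- stand_mouth (a point): Centre of the 14 mm hole in the top face of the probe stand, a fixed grey 64 mm square block 54 mm high. The hole is open right down to the bench. With the probe home its collar rests on the top face and its tip is 46 mm below this point.
- jar: Bystander, to be left alone: white-capped glaze jar, 50 mm diameter, 45 mm high. Origin at the centre of its underside.
- die: Bystander, to be left alone: plaster die: 38 x 34 mm block 22 mm high with two tooth stumps, 36 mm high in all. Origin at the centre of its underside.
- spool: Bystander, to be left alone: small wax-wire spool, 40 mm diameter, 30 mm high. Origin at the centre of its underside.
- dish: Bystander, to be left alone: small white mixing bowl, 52 mm diameter, 22 mm high. Origin at the centre of its underside.
- brush: Bystander, to be left alone: slim brush lying flat, 160 mm long, 8 mm thick. Origin at the middle of its length, at the underside, x along it.
- knife: Bystander, to be left alone: wax knife lying flat, 160 mm long, 10 mm thick. Origin at the middle of its length, at the underside, x along it.

How it is judged:
By the outcome, as a careful person would: the job done as asked, in the order asked, and still so for the second after the job is handed in, with the robot touching nothing.
It also fails if it takes over 72 s, if anything falls off the work surface, if the arm or the gripper's body presses on something with over 40 N, if the wrist force passes 120 N, or if a joint passes its speed limit or range.

ROBOT

A 6-joint arm with a two-finger parallel gripper is mounted at the origin on the work surface. World frame = base frame: x ahead of the robot, y to its left, z up, the work surface at z = 0. Lengths are in m, angles in degrees, forces in N, time in s.
With the tool pointing down it reaches from about 0.3 to 0.75 m from the base axis. Payload 8.5 kg.
Tool frame: the origin (TCP) lies at the very end of the fingers, on their centre line; the grasp point (between the pads) lies 19 mm behind it; z points along the fingers, y is the line along which they close (so a half turn about z gives the same grasp; the last joint's range is limited). The gripper opens to 85 mm and grips with 20 to 120 N. Pads are 22 mm wide; open, the fingers measure 114 mm over their backs; the gripper's body (76 mm by 85 mm) begins 54 mm behind the grasp point. The pads swing forward as they close: fully open they stand 13 mm farther back than shut.
Start: joints at [-80.575, 21.807, 74.336, -0, 83.858, -12.336], TCP at [0.204, -0.511, 0.231] pointing down, gripper open.
Joint ranges: [-178.18, 178.18], [-50.72, 133.34], [12.68, 142.11], [-81.47, 261.47], [9.98, 163.14], [-165.26, 165.26]. Speed limits (degrees/s): [136.94, 136.94, 180, 180, 180, 180].

INTERFACE

Orientations are given as a 3x3 rotation matrix whose columns are the frame's x, y, z axes.
In Python, from rig import env gives the robot as it stands.
- The arm moves only by the tool move_arm, never from a script. Its argument "plan" is a list of rows, each a list of 7 numbers: the turn, a rotation vector about the tool's x, y, z in degrees, then the shift along the tool's x, y, z in cm, then the gripper command: -1 is shut, 1 is fully open, values between are in proportion. In form: [[ax, ay, az, tx, ty, tz, jaw], ...]. A call has 1 to 5 rows; each row is the pose to reach, as a shift and turn from the pose commanded when the call began, along the tool's axes at that moment; what a row does not reach only later rows make up. A row lasts 1/10 s, in which the tool goes at most 50 mm and 8.59 degrees, less where a joint would pass 70% of its speed; a pose out of reach is approached as far as the arm can. A call with a gripper value outside its range is refused whole. The fingers move at their own pace and stop on an object; "squeeze" is the grip in N (left out, the last holds). Time passes only in rows, so rows that repeat a pose let the fingers close. It gives the time, the measured TCP pose, the force, the opening and the grip force at its end, in the units of the state.
- env.observe(): the state, without advancing time (a new reading comes with each control period).
- env.get_image(name): name is "scene" or "side" or "wrist"; returns a dict with "color" (420x560x3 uint8, red, green, blue), "fov_y" (degrees; the focal length in pixels is half the picture's height over the tangent of half this angle, whatever the lens; pixels are square), "cx", "cy" (the principal point, pixels), "R" (3x3) and "t" (3): a world point X has camera coordinates R X + t. Camera axes: x right, y down, z forward; pixel columns grow to the right and rows downward; lengths in m; the calibration is good to about 2 mm. A picture is of the moment at which its call begins. There is no depth.
- env.close_job(): hands the job in; it is judged then, once.
Trained networks look in a picture, given as the dict that the camera call returned (one of the last four; its "shot" number tells which), for a name from the list of things; names that differ only in an ending like _2 or _b are one class to them, and where a whole thing is asked for, a point or a joint stands for the part that bears it (a point fixed in the world has none). Each returns a list of dicts, best first, with "conf" (0 to 1); they miss things now and then, are a little off and sometimes report something else, mostly with a low value. They report only what shows in the picture. A call takes as long as a camera call.
- env.outline_of(target, picture): "mask" (420x560 bool, what is visible of it) and "bbox" ([centre column, centre row, width, height] in pixels, round what is visible of it).
- env.tip_of(target, picture): "pixel" ([column, row] in pixels: a listed point, or the origin of a listed thing).
The state is a dict: "time_s": time; "q": joint angles; "qvel": joint speeds; "joint_efforts": joint torques, N m; "position": TCP position; "tool_rot": TCP orientation; "ft_force": force on the tool from outside, world axes, zero at the start; "wrist_torque": the same for the moment, N m; "grip_width": finger opening in m; "gripper_force": force on a finger pad.
Only numpy, scipy, OpenCV 4.12 (cv2) and the standard library are available. Lean on these libraries where they do the work, as an engineer would, in place of code of your own. Each camera call takes 0.05 s, during which the arm holds its last target. There are 200 camera calls.

## Working session

There is one attempt and no reset: what is moved stays moved. The work goes in short steps, Python scripts to look and compute and a tool call to move; the robot and the scene stay as the last step left them, time stands still between calls to the robot, and variables do not carry over. Pictures are saved under pics/ and viewed, at most 10 in all, crops included, and the job is handed in when it is done.

Besides the shell and the picture viewer there is one more tool, called as name([rows], argument=value, ...), one row to a line, values as JSON. move_arm: Moves the arm, as the interface text tells. Its arguments: {"type":"object","properties":{"plan":{"type":"array"},"squeeze":{"type":"number"}},"required":["plan"]}

```bash
ls; mkdir -p pics; cat > h.py <<'E'
import numpy as np, cv2
from rig import env
def ray(p,px):
    f=p["color"].shape[0]/2/np.tan(np.radians(p["fov_y"])/2)
    R=np.array(p["R"]);t=np.array(p["t"])
    d=R.T@np.array([(px[0]-p["cx"])/f,(px[1]-p["cy"])/f,1.]);return -R.T@t,d
def atz(p,px,z):
    c,d=ray(p,px);return c+d*(z-c[2])/d[2]
def proj(p,X):
    f=p["color"].shape[0]/2/np.tan(np.radians(p["fov_y"])/2)
    c=np.array(p["R"])@np.array(X)+np.array(p["t"]);return np.array([f*c[0]/c[2]+p["cx"],f*c[1]/c[2]+p["cy"]])
def save(p,n): cv2.imwrite("pics/"+n,cv2.cvtColor(p["color"],cv2.COLOR_RGB2BGR))
E
python3 - <<'E'
from h import *
np.set_printoptions(precision=4,suppress=True)
H={"probe_grip":.093,"bush_a_mid":.017,"pen":0,"stand_mouth":.054,"jar":0,"die":0,"spool":0,"dish":0,"brush":0,"knife":0}
ims=[]
for n in ["scene","side"]:
    p=env.get_image(n);save(p,n+"0.png");ims.append(p["color"])
    print(n,ray(p,(p["cx"],p["cy"])))
    for k,z in H.items():
        for r in env.tip_of(k,p)[:8]: print(k,round(r["conf"],2),np.round(r["pixel"],1),atz(p,r["pixel"],z)[:2])
o=env.observe();print(o["tool_rot"],o["position"],o["grip_width"],o["ft_force"])
E
```

```text
pics
scene (array([0.8867, 0.3711, 0.7183]), array([-0.4135, -0.446 , -0.7938]))
probe_grip 0.79 [210.7 135.1] [ 0.5485 -0.2526]
probe_grip 0.31 [267.4 323.1] [0.7338 0.1678]
bush_a_mid 0.6 [340.9 268.2] [0.5349 0.1517]
stand_mouth 0.68 [210.3 146.7] [ 0.5509 -0.2595]
jar 0.87 [346.4 220.1] [0.4306 0.071 ]
die 0.88 [225.6 249.5] [ 0.6747 -0.0405]
dish 0.83 [285.5 158.8] [ 0.408  -0.1562]
brush 0.91 [266.1 324.6] [0.7147 0.1381]
brush 0.32 [211.6 149.9] [ 0.5277 -0.2993]
knife 0.59 [182.4 253.8] [ 0.7474 -0.0897]
side (array([0.2125, 0.5933, 0.5487]), array([ 0.4146, -0.7031, -0.5777]))
probe_grip 0.7 [346.  141.3] [ 0.5531 -0.2555]
probe_grip 0.55 [240.3 213.1] [0.5921 0.0653]
bush_a_mid 0.61 [237.9 289.9] [0.5431 0.1481]
pen 0.51 [338.5 349. ] [0.3679 0.1575]
stand_mouth 0.77 [346.8 160.5] [ 0.5449 -0.2497]
stand_mouth 0.39 [156.8 257.4] [0.6668 0.1853]
jar 0.91 [322.5 288.1] [0.4414 0.0604]
spool 0.93 [340.1 350.9] [0.3646 0.1593]
spool 0.33 [345.7 157.9] [ 0.5884 -0.3516]
dish 0.84 [397.1 222.9] [ 0.4004 -0.1707]
dish 0.18 [347.3 158.9] [ 0.5833 -0.3492]
brush 0.57 [157.3 257.1] [0.7162 0.1398]
knife 0.76 [223.  190.7] [ 0.7452 -0.09  ]
[[ 0.9287  0.3707 -0.    ]
 [ 0.3707 -0.9287  0.    ]
 [-0.     -0.     -1.    ]] [ 0.2039 -0.5108  0.2313] 0.08530249696903691 [-0.4038  0.6333 -0.0624]
```

```bash
python3 - <<'E'
import cv2
a=cv2.imread("pics/scene0.png");b=cv2.imread("pics/side0.png")
cv2.imwrite("pics/s1.png",cv2.resize(a,(800,600)));cv2.imwrite("pics/s2.png",cv2.resize(b,(800,600)))
E
```

```text
(no output)
```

View pics/s1.png

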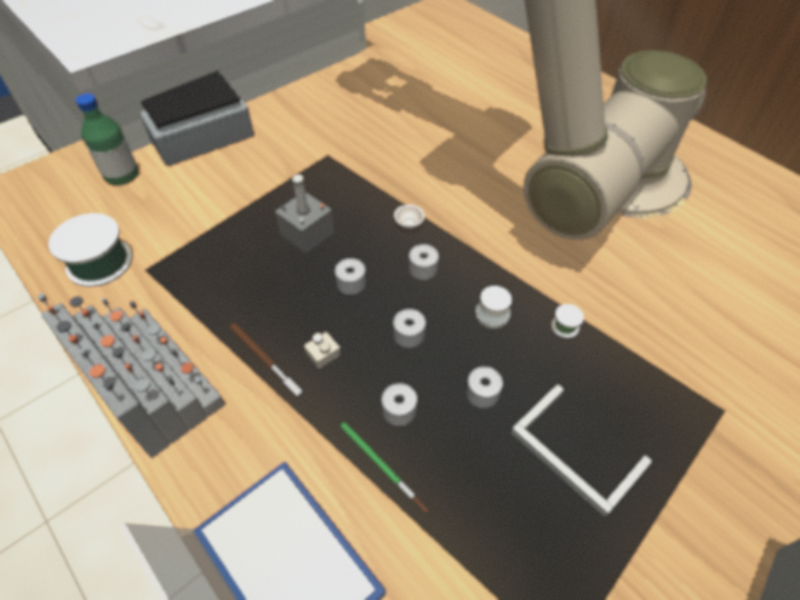

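View pics/s2.png

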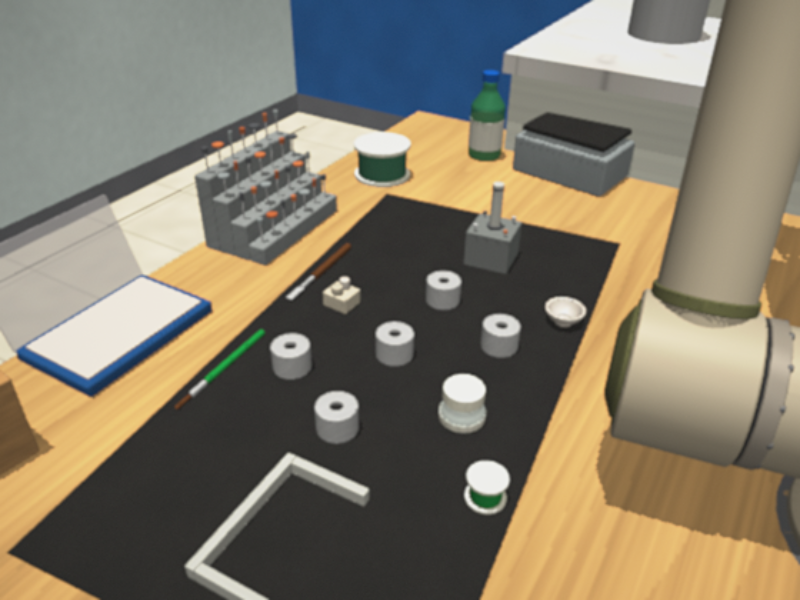

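```bash
cat > m.py <<'E'
from h import *
np.set_printoptions(precision=4,suppress=True)
S={"scene":([(350,268),(424,254),(409,321),(485,379),(399,398)],[(560,387),(518,428),(608,506),(648,460)],(299,178)),
"side":([(444,281),(501,327),(395,335),(336,406),(290,347)],[(365,494),(291,457),(192,568)],(497,186))}
for n,(B,P,top) in S.items():
    p=env.get_image(n);g=cv2.cvtColor(p["color"],cv2.COLOR_RGB2GRAY)
    for i,b in enumerate(B):
        u,v=np.array(b)*.7; f=420/2/np.tan(np.radians(p["fov_y"])/2)
        # template fit: ring top model, search xy maximizing contrast
        X0=atz(p,(u,v),.034)[:2]
        a=np.linspace(0,2*np.pi,48,endpoint=False);c=np.c_[np.cos(a),np.sin(a)]
        def val(x,r):
            q=np.array([proj(p,[*(x+r*k),.034]) for k in c],np.float32)
            return cv2.remap(g.astype(np.float32),q[:,:1],q[:,1:],cv2.INTER_LINEAR)[:,0]
        best=max(((2*val(x,.015).mean()-val(x,.003).mean()-val(x,.0265).mean() - val(x,.015).std(),tuple(x)) for dx in np.arange(-.008,.0081,.001) for dy in np.arange(-.008,.0081,.001) for x in [X0+[dx,dy]]))
        print(n,i,X0,best)
    for q in P: print("pen",atz(p,np.array(q)*.7,.016)[:2])
    print("handle top",atz(p,np.array(top)*.7,.122)[:2])
E
python3 m.py
```

```text
scene 0 [ 0.5573 -0.1227] (np.float32(243.55576), (np.float64(0.5602731599620849), np.float64(-0.12073220010554953)))
scene 1 [ 0.4509 -0.0698] (np.float32(231.41315), (np.float64(0.4528957774268144), np.float64(-0.0697776729813484)))
scene 2 [0.5548 0.0121] (np.float32(258.58636), (np.float64(0.5558389878294804), np.float64(0.013111534114580214)))
scene 3 [0.5409 0.1508] (np.float32(280.4572), (np.float64(0.542862621905676), np.float64(0.1528349200671468)))
scene 4 [0.6469 0.0966] (np.float32(279.83005), (np.float64(0.6479454260329457), np.float64(0.09655092577423735)))
pen [0.4629 0.2214]
pen [0.552  0.2244]
pen [0.5458 0.3642]
pen [0.4601 0.3624]
handle top [ 0.547  -0.2533]
side 0 [ 0.558 -0.118] (np.float32(267.34192), (np.float64(0.5600084077770885), np.float64(-0.12003976984074038)))
side 1 [ 0.4515 -0.064 ] (np.float32(273.40848), (np.float64(0.45352994174936395), np.float64(-0.0690065781063941)))
side 2 [0.553  0.0171] (np.float32(279.11334), (np.float64(0.5559723720819593), np.float64(0.014072006864871204)))
side 3 [0.5429 0.1544] (np.float32(301.25677), (np.float64(0.5438872898894728), np.float64(0.15438050317754082)))
side 4 [0.6453 0.1007] (np.float32(278.5365), (np.float64(0.648306517588619), np.float64(0.09773424543099213)))
pen [0.4619 0.2239]
pen [0.5506 0.2232]
pen [0.5448 0.3676]
handle top [ 0.5483 -0.2475]
```

move_arm([
  [0,0,-8.5,4.1,-1.1,0,1],
  [0,0,-17,8.2,-2.2,0,1],
  [0,0,-25.5,12.3,-3.3,0,1],
  [0,0,-34,16.4,-4.4,0,1],
  [0,0,-42.5,20.6,-5.6,0,1],
])

```text
time_s: 1.7
position: [0.3756, -0.3813, 0.2314]
tool_rot: [[0.429, 0.903, 0.0], [0.903, -0.429, -0.0], [-0.0, 0.0, -1.0]]
ft_force: [0.9, -0.9, -0.2]
grip_width: 0.0851
gripper_force: 0.0
```

```bash
cat >> h.py <<'E'
def go(x,y,z,yaw=90):
    o=env.observe();R=np.array(o["tool_rot"]);d=R.T@(np.array([x,y,z])-o["position"])*100
    cur=np.degrees(np.arctan2(R[1,0],R[0,0]));print("turn z",round(cur-yaw,2),"shift cm",np.round(d,2),"now",np.round(o["position"],4),"t",o["time_s"])
E
python3 - <<'E'
from h import *
from scipy.optimize import minimize
go(.548,-.253,.2)
ms=[]
for n in ["scene","side"]:
    p=env.get_image(n);r=env.outline_of("probe_grip",p)
    print(n,[(round(q["conf"],2),np.round(q["bbox"],1)) for q in r]); ms.append((p,r[0]["mask"]))
a=np.linspace(0,2*np.pi,24)
def pts(x,y,r,z0,z1): return np.array([[x+r*np.cos(t),y+r*np.sin(t),z] for t in a for z in(z0,z1)])
def c(v):
    s=0
    for p,m in ms:
        k=np.zeros((1680,2240),np.uint8)
        for r,z0,z1 in((.011,.054,.058),(.008,.058,.122)):
            q=np.array([proj(p,X) for X in pts(*v,r,z0,z1)],np.float32)*4
            cv2.fillConvexPoly(k,cv2.convexHull(q).astype(np.int32),1)
        k=cv2.resize(k*255,(560,420),interpolation=cv2.INTER_AREA)/255.
        s+=np.abs(k-m).sum()/m.sum()
    return s
b=min((c((x,y)),x,y) for x in np.arange(.538,.5581,.002) for y in np.arange(-.263,-.2429,.002));print(b)
E
```

```text
turn z -25.41 shift cm [18.99 10.06  3.14] now [ 0.3756 -0.3813  0.2314] t 1.7
scene [(0.72, array([209.6, 137. ,   6.1,  29.6])), (0.47, array([286.1, 229.8,  20.3,  27.9]))]
side [(0.5, array([346.2, 144.4,  12.9,  37.9]))]
(np.float64(0.24685044706671005), np.float64(0.548), np.float64(-0.255))
```

move_arm([
  [0,0,-8.5,3.8,2.0,0,0.3],
  [0,0,-17,7.6,4.0,0,0.3],
  [0,0,-25.4,11.4,6.0,0,0.3],
  [0,0,-25.4,15.2,8.1,0,0.3],
  [0,0,-25.4,18.8,10.15,0.6,0.3],
])

```text
time_s: 2.4
position: [0.5484, -0.2575, 0.226]
tool_rot: [[0.009, 1.0, 0.001], [1.0, -0.009, -0.001], [-0.001, 0.001, -1.0]]
ft_force: [-1.4, -0.5, -0.4]
grip_width: 0.0555
gripper_force: 0.0
```

```bash
python3 - <<'E'
from h import *
go(.548,-.255,.074)
p=env.get_image("wrist");save(p,"w1.png")
print(proj(p,(.548,-.255,.122)),proj(p,(.548,-.255,.058)),[(r["conf"],atz(p,r["pixel"],.093),r["pixel"]) for r in env.tip_of("probe_grip",p)],[(r["conf"],atz(p,r["pixel"],.054)) for r in env.tip_of("stand_mouth",p)])
E
```

```text
turn z -0.5 shift cm [ 0.27 -0.06 15.2 ] now [ 0.5484 -0.2575  0.226 ] t 2.4
[274.95459129 203.37010417] [275.2532285  185.43628522] [(0.9, array([ 0.54966098, -0.25643894,  0.093     ]), [277.2, 196.0])] [(0.64, array([ 0.55072278, -0.2581303 ,  0.054     ]))]
```

View pics/w1.png

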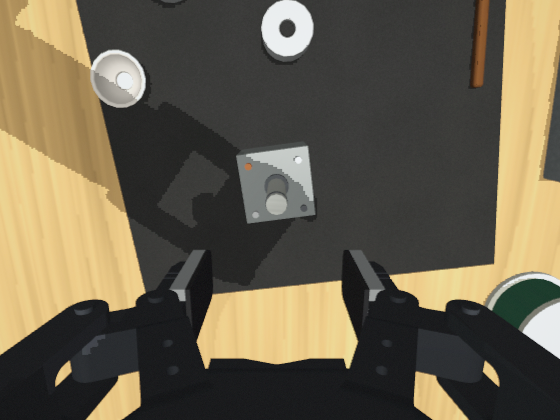

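move_arm([
  [0,0,-0.5,0.2,0.03,4,0.3],
  [0,0,-0.5,0.2,0.03,8,0.3],
  [0,0,-0.5,0.2,0.03,12,0.3],
  [0,0,-0.5,0.2,0.03,15.2,0.3],
  [0,0,-0.5,0.2,0.03,15.2,0.3],
])

```text
time_s: 3.05
position: [0.5449, -0.2557, 0.0697]
tool_rot: [[0.0, 1.0, -0.007], [1.0, -0.0, 0.005], [0.005, -0.007, -1.0]]
ft_force: [-0.6, -0.3, 0.2]
grip_width: 0.0553
gripper_force: 0.0
```

move_arm([
  [0,0,0,0,0,0,-1],
  [0,0,0,0,0,0,-1],
  [0,0,0,0,0,0,-1],
  [0,0,0,0,0,0,-1],
  [0,0,0,0,0,0,-1],
], squeeze=60)

```text
time_s: 3.55
position: [0.5484, -0.256, 0.0756]
tool_rot: [[-0.003, 1.0, 0.003], [1.0, 0.003, -0.003], [-0.003, 0.003, -1.0]]
ft_force: [-1.7, -0.4, 7.1]
grip_width: 0.0144
gripper_force: 58.3
```

move_arm([
  [0,0,0,0,0,-2,-1],
  [0,0,0,0,0,-4.5,-1],
  [0,0,0,0,0,-7,-1],
  [0,0,0,0,0,-7,-1],
])

```text
time_s: 3.95
position: [0.5492, -0.256, 0.1476]
tool_rot: [[-0.003, 1.0, 0.006], [1.0, 0.003, -0.005], [-0.005, 0.006, -1.0]]
ft_force: [0.2, -0.2, -1.0]
grip_width: 0.0145
gripper_force: 58.5
```

```bash
python3 - <<'E'
from h import *
go(.56,-.1205,.11)
P=env.observe()["position"]
for n in ["scene","side","wrist"]:
    p=env.get_image(n);save(p,n+"2.png")
    t=P+[0,0,-.066];print(n,"pred tip",proj(p,t),[(round(r["conf"],2),np.round(r["pixel"],1),atz(p,r["pixel"],t[2])-t) for r in env.tip_of("probe_tip",p)][:2],"pred top",proj(p,P+[0,0,.048]))
    if n!="wrist":
        u,v=proj(p,P).astype(int);cv2.imwrite("pics/c_%s.png"%n,cv2.resize(cv2.cvtColor(p["color"],cv2.COLOR_RGB2BGR)[v-50:v+50,u-40:u+40],(480,600),interpolation=cv2.INTER_CUBIC)); print("crop origin",u-40,v-50)
cv2.imwrite("pics/c.png",cv2.resize(np.hstack([cv2.imread("pics/c_scene.png"),cv2.imread("pics/c_side.png")]),(800,500)))
E
```

```text
turn z 0.17 shift cm [13.56  1.1   3.71] now [ 0.5492 -0.256   0.1476] t 3.95
scene pred tip [210.21962492 138.25379577] [(0.52, array([210. , 139.8]), array([ 3.31236484e-03,  3.87260266e-03, -2.77555756e-17]))] pred top [202.86863212  96.46077068]
crop origin 166 65
side pred tip [347.38262078 146.72736719] [(0.73, array([346.3, 150. ]), array([-4.01134517e-03,  1.41492016e-02, -2.77555756e-17]))] pred top [352.86017334  92.99326444]
crop origin 310 66
wrist pred tip [278.6189755  227.45089317] [(0.65, array([274.3, 217.3]), array([-0.00261088,  0.00638963,  0.        ])), (0.28, array([280.8, 217.5]), array([0.00128527, 0.00627522, 0.        ]))] pred top [279.85359573 350.84847136]
```

View pics/c.png

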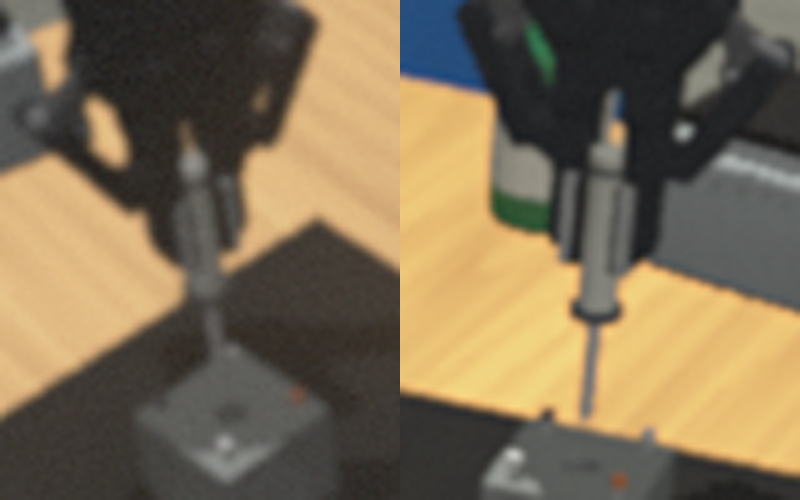

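View pics/wrist2.png

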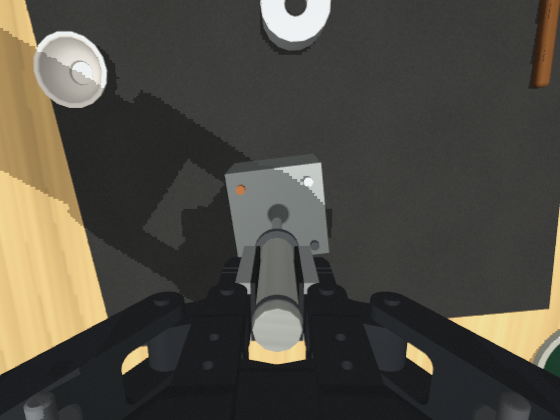

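```bash
python3 - <<'E'
from h import *
np.set_printoptions(precision=4,suppress=True)
P=env.observe()["position"];p=env.get_image("wrist")
for nm,px,dz in(("top",(277,328),.0464),("tip",(276,220),-.0676),("collar",(277,240),-.0196)):
    print(nm,(atz(p,px,P[2]+dz)-P)*1000)
print(proj(p,P+[0,0,.0464]),proj(p,P+[0,0,-.0676]),proj(p,(.549,-.256,.054)))
print([atz(p,(277,213),.054)],"bush0",atz(p,(296,5),.034))
c,d=ray(p,(280,210));print(c-P)
g=cv2.cvtColor(p["color"],cv2.COLOR_RGB2GRAY);print(g[200:244:2,266:290:2])
E
```

```text
top [ 0.961   1.7754 46.4   ]
tip [  0.1737   1.4253 -67.6   ]
collar [  0.8544   6.0386 -19.6   ]
[273.875  333.0357] [275.7171 222.1913] [278.1386 214.6385]
[array([ 0.5482, -0.2548,  0.054 ])] bush0 [ 0.56   -0.1227  0.034 ]
[0.001  0.0657 0.1414]
[[128 128 127 127 127 128 128 126 126 126 126 127]
 [128 127 127 127 127 126 125 126 127 126 127 127]
 [129 128 127 124  96  75  68  87 101 123 127 126]
 [128 128 114  76  69  69  71  68  69  89 115 125]
 [128 111  78  67  68  68  72  69  69  70  82 122]
 [127  91  64  67  68  69  70  69  69  70  70 101]
 [121  77  64  67  68  70  69  70  68  71  69  99]
 [117  73  65  67  69  70  69  70  70  70  69  91]
 [118  80  67  66  68  72  71  69  69  70  69 102]
 [126 102  67  70  96 101 100  76  68  70  71 108]
 [127 118  86  89 101 101 100  97  69  71 107 120]
 [126 126 110 101 101 102 100  95  75 107 117 126]
 [127 127 126 107 101 102 101  97 110 124 125 125]
 [127 127 126 107 101 102 100  96 120 125 125 125]
 [127 126 122 101  84  85  83  89 115 125 125 124]
 [120  61  50  49  53  55  56  51  50  50  94 122]
 [ 54  63  85  89  88  88  89  87  88  69  54  49]
 [ 88  87  88  89  88  88  88  87  88  88  89  82]
 [ 88  89  88  88  89  89  87  90  89  89  88  88]
 [ 90  89  91  90 103 113 107  99  91  91  89  89]
 [ 89 106 109 109 111 112 111 111 109 109  93  87]
 [107 109 109 109 111 112 111 111 110 109 107  92]]
```

move_arm([
  [0,0,0,4,0.3,0,-1],
  [0,0,0,8.5,0.6,0,-1],
  [0,0,0,13.4,1.0,1.5,-1],
  [0,0,0,13.4,1.0,3.5,-1],
  [0,0,0,13.4,1.0,3.5,-1],
])

```text
time_s: 4.8
position: [0.5563, -0.1194, 0.1059]
tool_rot: [[-0.005, 1.0, -0.005], [1.0, 0.005, 0.002], [0.002, -0.005, -1.0]]
ft_force: [-0.5, 0.5, -1.9]
grip_width: 0.0148
gripper_force: 58.5
```

```bash
cat > w.py <<'E'
from h import *
import sys
np.set_printoptions(precision=4,suppress=True)
p=env.get_image("wrist");o=env.observe();P=o["position"];save(p,sys.argv[1])
g=cv2.cvtColor(p["color"],cv2.COLOR_RGB2GRAY).astype(np.float32)
A=P+[.0009,.0015,0]
a=np.linspace(0,2*np.pi,48,endpoint=False);c=np.c_[np.cos(a),np.sin(a)]
# ring search at z=.034 around the axis, using only the outer ring/background edge (far side from handle too)
def val(x,r):
    q=np.array([proj(p,[*(x+r*k),.034]) for k in c],np.float32)
    return cv2.remap(g,q[:,:1],q[:,1:],cv2.INTER_LINEAR)[:,0]
best=max((np.median(val(x,.0215))-np.median(val(x,.0245))+np.median(val(x,.0085))-np.median(val(x,.0055)),tuple(np.round(x,4))) for dx in np.arange(-.008,.0081,.001) for dy in np.arange(-.008,.0081,.001) for x in [A[:2]+[dx,dy]])
print("axis",A,"ring",best,"diff mm",(np.array(best[1])-A[:2])*1000,"tippx",proj(p,A+[0,0,-.0676]),"F",o["ft_force"],o["time_s"])
print(np.array(o["tool_rot"]).round(3).tolist())
E
python3 w.py w3.png
```

```text
axis [ 0.5579 -0.1193  0.1074] ring (np.float32(239.71826), (np.float64(0.5589), np.float64(-0.1203))) diff mm [ 0.976  -1.0193] tippx [278.7122 222.8247] F [ 0.5758 -1.3647 -1.8812] 4.85
[[-0.003, 1.0, -0.003], [1.0, 0.003, 0.001], [0.001, -0.003, -1.0]]
```

View pics/w3.png

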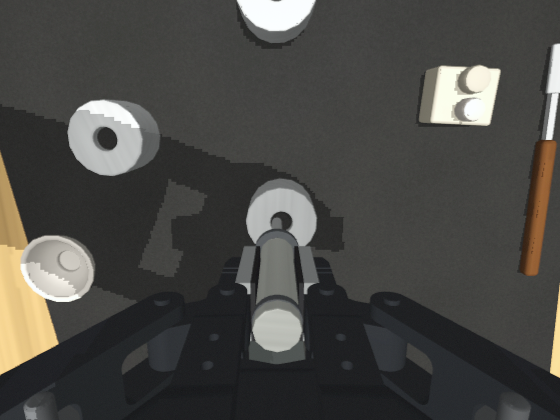

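move_arm([
  [0,0,0,0,0,0,-1],
  [0,0,0,0,0,0,-1],
  [0,0,0,0,0,0,-1],
])

```text
time_s: 5.15
position: [0.5577, -0.122, 0.109]
tool_rot: [[-0.002, 1.0, 0.001], [1.0, 0.002, -0.001], [-0.001, 0.001, -1.0]]
ft_force: [-0.5, -0.2, -1.0]
grip_width: 0.0147
gripper_force: 58.5
```

```bash
python3 w.py w4.png; python3 - <<'E'
import cv2
g=cv2.imread("pics/w4.png",0);print(g[200:232:2,262:300:2])
E
```

```text
axis [ 0.5585 -0.1203  0.1088] ring (np.float32(258.83203), (np.float64(0.5595), np.float64(-0.1203))) diff mm [0.9886 0.0159] tippx [276.7709 219.3868] F [-0.0251  0.1846 -1.2616] 5.2
[[-0.002, 1.0, 0.001], [1.0, 0.002, -0.0], [-0.0, 0.001, -1.0]]
[[181 182 183 184 183 182 186 182 180 179 181 183 182 177 180 181 182 182
  181]
 [181 182 184 184 183 182 185 182 180 180 181 183 183 178 180 181 182 182
  182]
 [180 182 183 183 181 182 185 179 177 177 180 183 182 179 180 181 182 182
  182]
 [180 181 182 183 181 175 163  89  47  83 149 177 181 178 180 181 183 182
  181]
 [180 180 182 180 168  66  41  42  43  42  38  46 160 177 180 181 183 183
  182]
 [180 180 181 173  65  38  43  42  42  45  44  42  42 164 181 181 182 182
  182]
 [179 181 179 111  41  43  45  44  42  43  42  41  38  87 179 181 183 183
  181]
 [180 181 177  76  44  43  43  44  44  42  44  45  42  56 173 183 184 182
  182]
 [179 180 169  62  45  45  43  48  45  45  43  44  42  57 170 182 183 182
  182]
 [180 180 178  86  44  46 101 109 108  60  44  44  44  87 175 183 184 182
  181]
 [179 180 179 119  56  87 107 109 108 104  43  44  46 112 182 182 183 182
  181]
 [180 181 182 162  98 101 108 108 108 103  50  47 103 166 183 183 183 182
  181]
 [179 181 184 180 141 110 108 110 108 104  81 105 147 183 181 183 183 182
  181]
 [179 181 183 182 181 128 109 110 108 104 127 164 182 180 181 182 183 182
  181]
 [180 181 183 183 176 122  92  91  90  96 168 184 181 180 181 182 184 182
  182]
 [179 181 176  79  55  57  57  61  61  56  55  53 136 176 181 182 182 181
  181]]
```

move_arm([
  [0,0,0,0.1,0.12,0,-1],
  [0,0,0,0.1,0.12,0.7,-1],
  [0,0,0,0.1,0.12,1.2,-1],
  [0,0,0,0.1,0.12,1.7,-1],
  [0,0,0,0.1,0.12,2.2,-1],
])

```text
time_s: 5.7
position: [0.5587, -0.1201, 0.0859]
tool_rot: [[-0.003, 1.0, 0.0], [1.0, 0.003, -0.0], [-0.0, 0.0, -1.0]]
ft_force: [0.5, -0.6, 1.1]
grip_width: 0.0143
gripper_force: 58.5
```

move_arm([
  [0,0,0,0,0,0.2,-1],
  [0,0,0,0,0,0.4,-1],
  [0,0,0,0,0,0.5,-1],
])

```text
time_s: 6.0
position: [0.5587, -0.1201, 0.0812]
tool_rot: [[-0.003, 1.0, -0.0], [1.0, 0.003, 0.0], [0.0, -0.0, -1.0]]
ft_force: [0.1, -1.4, 1.2]
grip_width: 0.0145
gripper_force: 58.5
```

move_arm([
  [0,0,0,0,0,0.2,-1],
  [0,0,0,0,0,0.4,-1],
  [0,0,0,0,0,0.6,-1],
  [0,0,0,0,0,0.7,-1],
  [0,0,0,0,0,0.8,-1],
])

```text
time_s: 6.5
position: [0.5589, -0.1203, 0.0741]
tool_rot: [[-0.003, 1.0, 0.001], [1.0, 0.003, -0.001], [-0.001, 0.001, -1.0]]
ft_force: [-2.3, -0.8, 14.8]
grip_width: 0.0146
gripper_force: 59.9
```

move_arm([
  [0,0,0,0,0,-2.2,-1],
  [0,0,0,0,0,-4.3,-1],
  [0,0,0,1.7,-3.6,-4.3,-1],
  [0,0,0,3.4,-7.2,-4.3,-1],
  [0,0,0,5.1,-10.7,-4.3,-1],
])

```text
time_s: 7.0
position: [0.4499, -0.0687, 0.1161]
tool_rot: [[-0.003, 1.0, -0.001], [1.0, 0.003, 0.0], [0.0, -0.001, -1.0]]
ft_force: [0.5, 0.4, -0.8]
grip_width: 0.0148
gripper_force: 58.8
```

move_arm([
  [0,0,0,0,0,0,-1],
  [0,0,0,0,0,0.6,-1],
  [0,0,0,0,0,1.0,-1],
  [0,0,0,0,0,1.0,-1],
])

```text
time_s: 7.4
position: [0.452, -0.0698, 0.1055]
tool_rot: [[-0.003, 1.0, -0.001], [1.0, 0.003, 0.0], [0.0, -0.001, -1.0]]
ft_force: [-0.5, -0.1, -1.6]
grip_width: 0.0145
gripper_force: 58.9
```

```bash
cat > t.py <<'E'
from h import *
import sys
# print pin-tip blob vs bore around the predicted axis
p=env.get_image("wrist");o=env.observe();P=o["position"];save(p,sys.argv[1])
g=cv2.cvtColor(p["color"],cv2.COLOR_RGB2GRAY);u,v=proj(p,P+[0,0,-.0676]).astype(int)
print(P,o["ft_force"],"pred",u,v);print("cols",list(range(u-20,u+21,2)))
for r in range(v-20,v+12,2):print(r,*["%3d"%k for k in g[r,u-20:u+21:2]])
E
python3 t.py w5.png; python3 w.py w5.png
```

```text
[ 0.45197831 -0.06974168  0.10573056] [-0.29955851  0.46789668 -1.44571992] pred 275 222
cols [255, 257, 259, 261, 263, 265, 267, 269, 271, 273, 275, 277, 279, 281, 283, 285, 287, 289, 291, 293, 295]
202 174 172 170 170 172 171 166 168 169 170 174 170 168 169 169 167 165 165 166 167 166
204 173 172 170 168 171 170 167 165 168 167 171 171 168 168 170 169 166 164 165 166 167
206 173 172 170 168 169 169 168 165 166 165 166 168 166 167 168 169 165 165 165 166 167
208 174 171 170 167 167 169 168 164 154 108  41  38  63 126 160 168 167 166 165 166 166
210 173 172 170 167 164 168 165 124  34  36  38  39  39  35  45 155 167 166 164 166 167
212 173 171 170 168 165 163 133  33  39  38  38  37  37  38  34  55 159 167 164 165 166
214 172 172 169 168 165 158  63  37  38  38  38  38  38  39  38  35 120 166 165 164 164
216 171 171 170 169 165 146  40  40  39  39  39  41  40  38  38  35  61 165 166 164 165
218 171 171 171 169 165 129  43  37  39  59  98  98  80  40  38  34  73 164 167 164 164
220 169 171 171 169 166 132  57  48  39  95  98  97  96  60  37  36  90 167 168 166 164
222 169 170 169 170 168 161  96  40  49  97  97  97  96  72  37  54 111 170 168 167 164
224 168 169 170 169 168 165 116  86  54  98  98  97  95  71  50  98 164 169 169 166 164
226 168 169 170 170 169 167 163 118  96  99  98  99  96  90 101 149 171 167 168 168 165
228 167 168 169 169 170 168 166 161 122  94  81  82  80  89 150 173 170 168 168 168 167
230 166 167 169 169 169 165 125  56  47  51  51  53  52  50  47  73 157 166 166 167 166
232 166 166 168 169 144  58  51  69  85  84  85  85  85  85  78  55  49  97 163 167 166
axis [ 0.4529 -0.0682  0.1059] ring (np.float32(239.26807), (np.float64(0.4529), np.float64(-0.0682))) diff mm [0.0209 0.0194] tippx [277.0657 219.8742] F [ 0.1059 -0.2912  0.3509] 7.5
[[-0.003, 1.0, -0.0], [1.0, 0.003, 0.0], [0.0, -0.0, -1.0]]
```

move_arm([
  [0,0,0,0.12,0,0,-1],
  [0,0,0,0.12,0,0.5,-1],
  [0,0,0,0.12,0,1.0,-1],
  [0,0,0,0.12,0,1.5,-1],
  [0,0,0,0.12,0,1.9,-1],
])

```text
time_s: 8.0
position: [0.4516, -0.0683, 0.0869]
tool_rot: [[-0.003, 1.0, 0.0], [1.0, 0.003, -0.0], [-0.0, 0.0, -1.0]]
ft_force: [1.0, 0.2, 0.4]
grip_width: 0.0146
gripper_force: 59.0
```

move_arm([
  [0,0,0,0,0,0.15,-1],
  [0,0,0,0,0,0.3,-1],
  [0,0,0,0,0,0.4,-1],
])

```text
time_s: 8.3
position: [0.4516, -0.0682, 0.0833]
tool_rot: [[-0.003, 1.0, 0.0], [1.0, 0.003, -0.0], [-0.0, 0.0, -1.0]]
ft_force: [0.3, 0.4, 0.4]
grip_width: 0.0147
gripper_force: 59.0
```

move_arm([
  [0,0,0,0,0,0.2,-1],
  [0,0,0,0,0,0.4,-1],
  [0,0,0,0,0,0.6,-1],
  [0,0,0,0,0,0.8,-1],
  [0,0,0,0,0,0.95,-1],
])

```text
time_s: 8.8
position: [0.4518, -0.0684, 0.0741]
tool_rot: [[-0.003, 1.0, 0.001], [1.0, 0.003, -0.0], [-0.0, 0.001, -1.0]]
ft_force: [-3.1, 0.6, 17.9]
grip_width: 0.0144
gripper_force: 60.8
```

move_arm([
  [0,0,0,0,0,-2.2,-1],
  [0,0,0,0,0,-4.3,-1],
  [0,0,0,2.7,3.4,-4.3,-1],
  [0,0,0,5.5,6.9,-4.3,-1],
  [0,0,0,8.25,10.3,-4.3,-1],
])

```text
time_s: 9.3
position: [0.5552, 0.0157, 0.1167]
tool_rot: [[-0.002, 1.0, -0.001], [1.0, 0.002, -0.0], [-0.0, -0.001, -1.0]]
ft_force: [0.1, -0.6, -0.9]
grip_width: 0.0148
gripper_force: 59.3
```

move_arm([
  [0,0,0,0,0,0,-1],
  [0,0,0,0,0,0.6,-1],
  [0,0,0,0,0,1.0,-1],
  [0,0,0,0,0,1.0,-1],
])

```text
time_s: 9.7
position: [0.5531, 0.014, 0.106]
tool_rot: [[-0.002, 1.0, -0.002], [1.0, 0.002, 0.0], [0.0, -0.002, -1.0]]
ft_force: [0.8, -0.2, -0.3]
grip_width: 0.0146
gripper_force: 59.2
```

```bash
python3 t.py w6.png; python3 w.py w6.png
```

```text
[0.55349839 0.01390243 0.10646316] [-0.61920112  0.15777778 -1.41379598] pred 276 222
cols [256, 258, 260, 262, 264, 266, 268, 270, 272, 274, 276, 278, 280, 282, 284, 286, 288, 290, 292, 294, 296]
202 159 158 158 157 158 158 157 157 156 155 154 154 152 152 151 152 152 154 155 154 155
204 159 159 159 158 158 157 157 155 155 154 153 151 152 153 153 154 155 155 156 155 154
206 161 160 159 158 157 156 155 154 152 152 152 154 154 154 156 156 155 156 155 155 154
208 161 160 158 156 156 154 152 152 153 152 153 152 152 153 155 156 155 154 154 155 155
210 160 158 156 155 154 154 153 153 153 146 101  56  38  70 126 150 155 156 156 157 157
212 158 158 155 155 155 156 156 153 123  35  34  33  33  34  29  56 148 159 157 155 154
214 157 158 157 157 157 157 154 133  32  35  36  33  32  33  35  33  50 147 154 153 153
216 158 159 159 158 157 156 150  52  30  32  37  34  34  35  34  34  33 114 153 153 152
218 160 160 159 157 156 154 139  36  36  73  89  87  48  32  35  33  31  57 151 154 155
220 158 158 158 158 157 156 121  40  68  87  89  88  83  35  33  36  34  66 152 157 157
222 159 158 158 160 160 158 131  52  81  87  89  87  84  40  35  34  33  82 155 156 155
224 161 162 162 159 158 154 134  86  82  89  89  89  83  44  35  33  49 103 155 153 151
226 162 160 157 156 156 154 151 107  90  88  90  89  84  45  32  47  87 146 152 153 154
228 158 157 156 154 154 154 153 146  92  76  74  74  78  46  68  92 134 156 155 154 154
230 157 155 154 154 154 147  78  42  42  47  46  47  44  41  42  96 152 155 155 155 155
232 154 154 155 152  89  44  54  74  77  78  79  77  77  76  59  47  44 138 155 156 156
axis [0.5547 0.0154 0.1068] ring (np.float32(210.54443), (np.float64(0.5557), np.float64(0.0134))) diff mm [ 1.014 -2.04 ] tippx [277.6266 219.8858] F [-1.5907 -0.4611 -1.3057] 9.8
[[-0.002, 1.0, -0.001], [1.0, 0.002, 0.0], [0.0, -0.001, -1.0]]
```

move_arm([
  [0,0,0,0.05,0.18,0,-1],
  [0,0,0,0.05,0.18,0.5,-1],
  [0,0,0,0.05,0.18,1.0,-1],
  [0,0,0,0.05,0.18,1.5,-1],
  [0,0,0,0.05,0.18,1.9,-1],
])

```text
time_s: 10.3
position: [0.5562, 0.015, 0.0874]
tool_rot: [[-0.003, 1.0, 0.0], [1.0, 0.003, -0.0], [-0.0, 0.0, -1.0]]
ft_force: [0.1, 0.3, 0.6]
grip_width: 0.0143
gripper_force: 59.2
```

move_arm([
  [0,0,0,0,0,0.15,-1],
  [0,0,0,0,0,0.3,-1],
  [0,0,0,0,0,0.4,-1],
])

```text
time_s: 10.6
position: [0.5563, 0.015, 0.0842]
tool_rot: [[-0.003, 1.0, 0.001], [1.0, 0.003, -0.0], [-0.0, 0.001, -1.0]]
ft_force: [-1.3, 0.6, 10.2]
grip_width: 0.0145
gripper_force: 60.0
```

move_arm([
  [0,0,0,0,0,0.1,-1],
  [0,0,0,0,0,0.1,-1],
])

```text
time_s: 10.8
position: [0.5565, 0.015, 0.0841]
tool_rot: [[-0.003, 1.0, 0.002], [1.0, 0.003, -0.0], [-0.0, 0.002, -1.0]]
ft_force: [-2.0, -0.7, 11.1]
grip_width: 0.0145
gripper_force: 60.6
```

move_arm([
  [0,0,0,0,0,-2,-1],
  [0,0,0,0,0,-3.4,-1],
  [0,0,0,4.6,-0.5,-3.4,-1],
  [0,0,0,9.3,-0.9,-3.4,-1],
  [0,0,0,13.9,-1.3,-3.4,-1],
])

```text
time_s: 11.3
position: [0.5421, 0.1555, 0.1168]
tool_rot: [[-0.002, 1.0, -0.0], [1.0, 0.002, 0.0], [0.0, -0.0, -1.0]]
ft_force: [0.3, -0.5, -0.8]
grip_width: 0.0147
gripper_force: 59.0
```

move_arm([
  [0,0,0,0,0,0,-1],
  [0,0,0,0,0,0.6,-1],
  [0,0,0,0,0,0.9,-1],
  [0,0,0,0,0,0.9,-1],
])

```text
time_s: 11.7
position: [0.5426, 0.1528, 0.107]
tool_rot: [[-0.001, 1.0, -0.002], [1.0, 0.001, -0.0], [-0.0, -0.002, -1.0]]
ft_force: [-0.8, -0.3, -1.0]
grip_width: 0.0142
gripper_force: 59.0
```

```bash
python3 t.py w7.png; python3 w.py w7.png
```

```text
[0.54277059 0.15286514 0.10737899] [-0.48093415  0.32025825 -1.61923459] pred 276 222
cols [256, 258, 260, 262, 264, 266, 268, 270, 272, 274, 276, 278, 280, 282, 284, 286, 288, 290, 292, 294, 296]
202 174 174 175 175 175 175 174 173 172 170 170 174 173 170 170 172 172 176 176 173 172
204 175 174 174 175 175 175 174 172 171 168 172 173 172 169 171 173 173 176 173 171 172
206 174 174 175 175 175 174 172 170 167 160 161 162 165 169 171 172 176 175 173 172 173
208 174 175 175 175 175 173 170 159  80  39  35  37  39 120 166 174 177 174 173 173 172
210 174 175 175 175 173 169 140  42  41  42  41  38  39  36  77 170 175 173 173 174 172
212 176 175 175 174 172 165  58  40  39  41  43  39  39  38  35  98 171 172 173 174 171
214 175 175 175 173 169 109  36  41  40  40  40  39  40  40  39  40 163 173 174 172 170
216 176 175 174 172 167  90  35  40  40  39  41  42  38  39  40  41 147 173 173 170 168
218 175 175 173 172 166  85  36  39  41  95 102 100  56  41  39  37 141 174 172 170 169
220 176 175 172 172 166 108  48  41  82 102 101 100  97  40  38  57 158 174 171 170 171
222 176 174 173 171 167 137  79  37  94 101 101  99  96  46  43  99 169 171 170 169 171
224 175 173 172 170 169 169 120  83  95 102 102 100  96  53  99 151 175 170 169 170 171
226 173 172 171 169 173 173 162 120 102 102 102 101  98 104 141 176 171 169 170 170 171
228 173 172 169 171 174 173 171 164 107  85  84  85  89 159 174 173 170 169 169 172 171
230 172 169 169 174 173 164  71  49  51  53  55  56  53  51  49 127 164 169 170 171 171
232 172 169 171 170 102  53  63  85  88  89  89  89  88  88  69  55  48 153 170 171 169
axis [0.5438 0.1545 0.1076] ring (np.float32(230.08789), (np.float64(0.5438), np.float64(0.1535))) diff mm [ 0.0123 -1.0012] tippx [277.3059 219.6733] F [ 0.1064 -0.9076 -1.6949] 11.8
[[-0.001, 1.0, -0.0], [1.0, 0.001, -0.0], [-0.0, -0.0, -1.0]]
```

move_arm([
  [0,0,0,0.15,0,0,-1],
  [0,0,0,0.15,0,0.5,-1],
  [0,0,0,0.15,0,1.0,-1],
  [0,0,0,0.15,0,1.5,-1],
  [0,0,0,0.15,0,2.0,-1],
])

```text
time_s: 12.3
position: [0.5427, 0.1555, 0.0875]
tool_rot: [[-0.003, 1.0, 0.0], [1.0, 0.003, -0.0], [-0.0, 0.0, -1.0]]
ft_force: [0.6, -0.0, 1.2]
grip_width: 0.0143
gripper_force: 59.2
```

move_arm([
  [0,0,0,0,0,0.15,-1],
  [0,0,0,0,0,0.3,-1],
  [0,0,0,0,0,0.4,-1],
])

```text
time_s: 12.6
position: [0.5428, 0.1556, 0.0842]
tool_rot: [[-0.003, 1.0, 0.001], [1.0, 0.003, 0.0], [0.0, 0.001, -1.0]]
ft_force: [-2.6, 0.1, 8.6]
grip_width: 0.0143
gripper_force: 60.0
```

move_arm([
  [0,0,0,0,0,0.1,-1],
  [0,0,0,0,0,0.1,-1],
])

```text
time_s: 12.8
position: [0.543, 0.1556, 0.0841]
tool_rot: [[-0.003, 1.0, 0.002], [1.0, 0.003, 0.0], [0.0, 0.002, -1.0]]
ft_force: [-3.3, -0.7, 10.9]
grip_width: 0.0146
gripper_force: 60.5
```

move_arm([
  [0,0,0,0,0,-2,-1],
  [0,0,0,0,0,-3.4,-1],
  [0,0,0,-1.9,3.5,-3.4,-1],
  [0,0,0,-3.8,7.0,-3.4,-1],
  [0,0,0,-5.65,10.5,-3.4,-1],
])

```text
time_s: 13.3
position: [0.6489, 0.0987, 0.117]
tool_rot: [[-0.003, 1.0, -0.0], [1.0, 0.003, 0.0], [0.0, -0.0, -1.0]]
ft_force: [1.2, -0.3, -0.7]
grip_width: 0.0146
gripper_force: 59.0
```

move_arm([
  [0,0,0,0,0,0,-1],
  [0,0,0,0,0,0.6,-1],
  [0,0,0,0,0,0.9,-1],
  [0,0,0,0,0,0.9,-1],
])

```text
time_s: 13.7
position: [0.6467, 0.1001, 0.1071]
tool_rot: [[-0.004, 1.0, -0.002], [1.0, 0.004, 0.0], [0.0, -0.002, -1.0]]
ft_force: [0.1, -0.9, -1.5]
grip_width: 0.0144
gripper_force: 59.1
```

```bash
python3 t.py w8.png; python3 w.py w8.png
```

```text
[0.6470007  0.10004548 0.10765796] [-0.54330679  0.32746453 -0.69352941] pred 276 222
cols [256, 258, 260, 262, 264, 266, 268, 270, 272, 274, 276, 278, 280, 282, 284, 286, 288, 290, 292, 294, 296]
202 162 161 159 157 156 155 154 153 153 153 154 154 154 153 153 153 153 151 150 151 149
204 160 160 160 159 158 156 155 154 152 151 153 152 153 153 154 154 153 154 151 151 149
206 159 159 158 158 158 157 156 155 153 152 151 151 151 151 152 153 153 154 152 153 152
208 162 159 159 156 157 156 156 156 155 154 154 152 151 151 151 150 152 152 152 152 152
210 163 162 161 158 157 155 154 155 154 154 153 153 151 152 152 150 151 150 151 152 152
212 158 159 161 162 159 157 155 152 144 116  87  64 112 143 152 152 152 152 150 149 151
214 157 156 157 157 157 158 155 109  29  31  34  35  33  30  95 150 154 153 151 150 149
216 155 154 155 155 154 152 114  29  34  31  37  35  35  34  31 108 151 155 154 153 152
218 156 154 152 153 152 147  43  33  36  82  89  87  46  33  33  31 136 153 154 154 154
220 158 157 154 153 149 115  32  33  70  88  89  87  84  33  34  33 115 153 153 154 153
222 157 157 156 156 152 107  34  33  80  88  88  87  83  38  35  33  80 157 154 154 153
224 154 154 155 155 154 111  42  34  82  87  88  87  83  41  34  31  95 157 157 155 154
226 155 153 151 152 151 131  67  34  80  88  87  88  83  44  33  61 118 155 154 155 157
228 155 154 153 153 152 148  97  60  79  73  74  70  76  43  61  94 152 152 153 152 153
230 157 155 154 155 154 144  60  42  43  47  48  47  43  41  39 107 150 152 152 152 151
232 157 157 156 151  88  44  59  73  76  76  76  77  75  77  59  47  40 138 151 150 150
axis [0.6482 0.1014 0.108 ] ring (np.float32(196.42676), (np.float64(0.6472), np.float64(0.0984))) diff mm [-1.0149 -3.0254] tippx [277.5559 220.073 ] F [ 0.1055 -0.2721 -0.0326] 13.8
[[-0.004, 1.0, -0.0], [1.0, 0.004, 0.0], [0.0, -0.0, -1.0]]
```

move_arm([
  [0,0,0,-0.05,0,0,-1],
  [0,0,0,-0.05,0,0.5,-1],
  [0,0,0,-0.05,0,1.0,-1],
  [0,0,0,-0.05,0,1.5,-1],
  [0,0,0,-0.05,0,2.0,-1],
])

```text
time_s: 14.3
position: [0.6478, 0.0988, 0.0875]
tool_rot: [[-0.003, 1.0, 0.0], [1.0, 0.003, 0.0], [0.0, 0.0, -1.0]]
ft_force: [-0.8, 0.8, 1.6]
grip_width: 0.0147
gripper_force: 59.2
```

move_arm([
  [0,0,0,0,0,0.15,-1],
  [0,0,0,0,0,0.3,-1],
  [0,0,0,0,0,0.4,-1],
])

```text
time_s: 14.6
position: [0.6478, 0.0989, 0.0838]
tool_rot: [[-0.003, 1.0, -0.0], [1.0, 0.003, 0.0], [0.0, -0.0, -1.0]]
ft_force: [0.4, 0.0, 1.0]
grip_width: 0.0146
gripper_force: 59.3
```

move_arm([
  [0,0,0,0,0,0.2,-1],
  [0,0,0,0,0,0.4,-1],
  [0,0,0,0,0,0.6,-1],
  [0,0,0,0,0,0.8,-1],
  [0,0,0,0,0,1.0,-1],
])

```text
time_s: 15.1
position: [0.6481, 0.0989, 0.0742]
tool_rot: [[-0.003, 1.0, 0.001], [1.0, 0.003, 0.0], [0.0, 0.001, -1.0]]
ft_force: [-2.5, 0.4, 14.4]
grip_width: 0.0146
gripper_force: 60.7
```

move_arm([
  [0,0,0,0,0,-2.2,-1],
  [0,0,0,0,0,-4.3,-1],
  [0,0,0,1.9,-3.5,-4.3,-1],
  [0,0,0,3.8,-7.0,-4.3,-1],
  [0,0,0,5.65,-10.5,-4.3,-1],
])

```text
time_s: 15.6
position: [0.5414, 0.1555, 0.1165]
tool_rot: [[-0.002, 1.0, 0.0], [1.0, 0.002, 0.0], [0.0, 0.0, -1.0]]
ft_force: [0.8, 0.7, -0.9]
grip_width: 0.0141
gripper_force: 59.2
```

move_arm([
  [0,0,0,0,0,0,-1],
  [0,0,0,0,0,0.6,-1],
  [0,0,0,0,0,1.0,-1],
  [0,0,0,0,0,1.0,-1],
])

```text
time_s: 16.0
position: [0.5432, 0.1544, 0.1057]
tool_rot: [[-0.002, 1.0, -0.001], [1.0, 0.002, -0.0], [-0.0, -0.001, -1.0]]
ft_force: [0.1, -0.4, -1.1]
grip_width: 0.0145
gripper_force: 59.2
```

```bash
python3 t.py w9.png|cut -c1-90
```

```text
[0.54326204 0.15447122 0.10602939] [ 0.9882557   0.54106691 -0.32196855] pred 275 222
cols [255, 257, 259, 261, 263, 265, 267, 269, 271, 273, 275, 277, 279, 281, 283, 285, 287,
202 175 176 176 175 176 176 176 174 174 173 171 172 174 174 171 171 172 173 176 176 174
204 174 175 175 176 176 176 175 174 173 170 170 174 174 171 170 171 172 176 176 173 172
206 175 174 176 175 175 176 174 173 171 169 171 175 173 171 171 172 174 177 175 172 172
208 175 174 176 175 175 175 173 171 169 169 172 171 171 170 172 173 175 177 173 172 173
210 174 175 175 175 176 173 172 167 156 117  81  85 141 162 171 174 177 175 173 173 175
212 174 176 175 175 174 173 164  93  40  40  41  40  40  41 148 174 176 174 173 173 173
214 176 176 175 175 173 167  78  39  39  37  39  39  41  40  40 157 173 173 174 174 171
216 175 176 176 173 171 138  46  42  41  41  40  42  37  43  39  67 167 173 174 173 171
218 176 175 175 173 167 102  61  40  40  61 102 101  83  43  41  94 158 173 174 172 170
220 176 176 174 172 166  97  96  53  39  99 101 101  99  61  72 101 142 174 173 170 168
222 176 175 173 171 165 103  95  98  84 102 101 101 100  94 102 103 145 174 172 170 170
224 176 175 172 171 166 116  95 100 101 102 102 101  99  95 101 103 167 174 170 170 169
226 175 174 173 170 168 153 101  98  99 102 102 102 100  93 104 119 174 171 169 170 171
228 175 173 171 168 172 171 137 100  97  89  84  85  84  91 112 174 173 169 170 170 170
230 174 173 170 170 174 170 127  50  48  53  54  57  54  51  48  75 158 168 171 171 171
232 172 171 169 173 149  60  56  71  88  88  89  89  88  89  83  58  51  99 167 171 172
```

move_arm([
  [0,0,0,0,0,0.7,-1],
  [0,0,0,0,0,1.4,-1],
  [0,0,0,0,0,1.8,-1],
  [0,0,0,0,-0.4,1.8,-1],
  [0,0,0,0.1,-1.2,1.8,-1],
])

```text
time_s: 16.55
position: [0.5308, 0.1559, 0.0888]
tool_rot: [[-0.003, 1.0, 0.001], [1.0, 0.003, -0.0], [-0.0, 0.001, -1.0]]
ft_force: [0.3, 0.3, -1.1]
grip_width: 0.0144
gripper_force: 59.0
```

move_arm([
  [0,0,0,0.15,-1.2,0,-1],
  [0,0,0,0.3,-2.4,0,-1],
  [0,0,0,0.45,-3.6,0,-1],
])

```text
time_s: 16.85
position: [0.4939, 0.1606, 0.0892]
tool_rot: [[-0.003, 1.0, 0.001], [1.0, 0.003, 0.0], [0.0, 0.001, -1.0]]
ft_force: [1.0, -0.1, -1.9]
grip_width: 0.0147
gripper_force: 59.0
```

```bash
python3 - <<'E'
from h import *
go(.455,.166,.088)
p=env.get_image("scene");q=env.get_image("side")
a,b=[cv2.cvtColor(x["color"],cv2.COLOR_RGB2BGR)[170:400,150:480] for x in(p,q)]
cv2.imwrite("pics/v1.png",cv2.resize(np.hstack([a,b]),(800,279),interpolation=cv2.INTER_CUBIC))
E
```

```text
turn z 0.17 shift cm [ 0.56 -3.89  0.11] now [0.4939 0.1606 0.0892] t 16.85
```

View pics/v1.png

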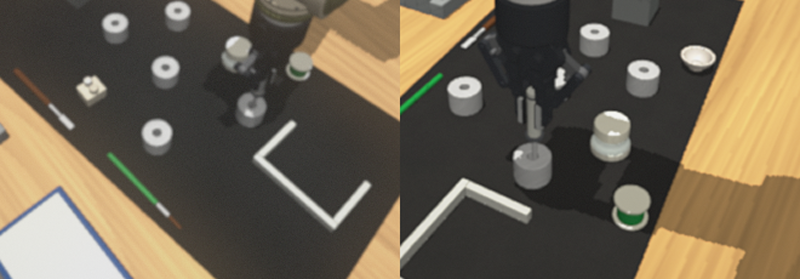

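move_arm([
  [0,0,0,0.15,-1.2,0,-1],
  [0,0,0,0.3,-2.4,0,-1],
  [0,0,0,0.5,-3.7,0,-1],
  [0,0,0,1.4,-4.5,0,-1],
  [0,0,0,2.4,-5.2,0,-1],
])

```text
time_s: 17.45
position: [0.4421, 0.1847, 0.089]
tool_rot: [[-0.002, 1.0, 0.0], [1.0, 0.002, -0.0], [-0.0, 0.0, -1.0]]
ft_force: [0.6, -1.2, -0.7]
grip_width: 0.0146
gripper_force: 59.2
```

move_arm([
  [0,0,0,1.0,-0.7,0,-1],
  [0,0,0,2.0,-1.3,0,-1],
  [0,0,0,3.2,-1.7,0,-1],
  [0,0,0,4.4,-1.7,0,-1],
  [0,0,0,5.6,-1.7,0,-1],
])

```text
time_s: 17.95
position: [0.4253, 0.2413, 0.0887]
tool_rot: [[-0.003, 1.0, -0.0], [1.0, 0.003, -0.0], [-0.0, -0.0, -1.0]]
ft_force: [0.2, -1.7, -0.1]
grip_width: 0.0146
gripper_force: 59.2
```

```bash
python3 - <<'E'
from h import *
go(.425,.33,.088)
for n in("scene","side"):
    p=env.get_image(n);save(p,n+"3.png")
    print([(round(r["conf"],2),atz(p,r["pixel"],.017)[:2].round(4)) for r in env.tip_of("bush_a_mid",p)])
E
```

```text
turn z 0.18 shift cm [ 8.87 -0.    0.07] now [0.4253 0.2413 0.0887] t 17.95
[(0.44, array([ 0.4506, -0.0675]))]
[(0.79, array([0.4288, 0.234 ])), (0.52, array([ 0.6552, -0.0267]))]
```

move_arm([
  [0,0,0,1.2,0,0,-1],
  [0,0,0,2.5,0,0,-1],
  [0,0,0,3.8,0,0,-1],
  [0,0,0,5.1,0,0,-1],
  [0,0,0,6.4,0,0,-1],
])

```text
time_s: 18.65
position: [0.4252, 0.3055, 0.0888]
tool_rot: [[-0.003, 1.0, -0.0], [1.0, 0.003, -0.0], [-0.0, -0.0, -1.0]]
ft_force: [0.4, -1.8, -1.3]
grip_width: 0.0146
gripper_force: 59.2
```

move_arm([
  [0,0,0,1.2,0,0,-1],
  [0,0,0,2.1,0,0,-1],
  [0,0,0,2.5,0,0,-1],
  [0,0,0,2.5,0.5,0,-1],
  [0,0,0,2.5,1.5,0,-1],
])

```text
time_s: 19.15
position: [0.44, 0.3292, 0.0888]
tool_rot: [[-0.003, 1.0, -0.001], [1.0, 0.003, -0.0], [-0.0, -0.001, -1.0]]
ft_force: [-1.4, -0.3, -1.8]
grip_width: 0.0144
gripper_force: 59.2
```

```bash
python3 - <<'E'
from h import *
go(.5085,.33,.088)
p=env.get_image("side");save(p,"side4.png");print([(round(r["conf"],2),atz(p,r["pixel"],.017)[:2].round(4)) for r in env.tip_of("bush_a_mid",p)])
E
```

```text
turn z 0.17 shift cm [0.06 6.85 0.07] now [0.44   0.3292 0.0888] t 19.15
[(0.69, array([0.4355, 0.3279]))]
```

move_arm([
  [0,0,0,-0.1,1.3,0,-1],
  [0,0,0,-0.1,2.6,0,-1],
  [0,0,0,-0.1,3.9,0,-1],
  [0,0,0,-0.1,5.1,0,-1],
  [0,0,0,-0.1,6.1,0,-1],
])

```text
time_s: 19.75
position: [0.5023, 0.3281, 0.0888]
tool_rot: [[-0.002, 1.0, -0.0], [1.0, 0.002, 0.0], [0.0, -0.0, -1.0]]
ft_force: [-2.1, -0.3, 0.9]
grip_width: 0.0145
gripper_force: 59.2
```

move_arm([
  [0,0,0,0,0.5,0,-1],
  [0,0,0,0,0.8,0,-1],
  [0,0,0,0,0.8,0,-1],
])

```text
time_s: 20.05
position: [0.5095, 0.3284, 0.0888]
tool_rot: [[-0.003, 1.0, 0.0], [1.0, 0.003, 0.0], [0.0, 0.0, -1.0]]
ft_force: [-0.4, 1.1, -0.4]
grip_width: 0.0145
gripper_force: 59.2
```

```bash
python3 t.py w10.png | head -1;python3 - <<'E'
from h import *
P=env.observe()["position"];R=[]
for n in("scene","side","wrist"):
    p=env.get_image(n)
    a,b=proj(p,(.5,.29,.02)).astype(int);print(n,[(round(r["conf"],2),atz(p,r["pixel"],.017)[:2].round(4)) for r in env.tip_of("bush_a_mid",p)],[(round(r["conf"],2),atz(p,r["pixel"],0)[:2].round(4)) for r in env.tip_of("pen",p)])
    if n!="wrist":
        a=min(max(a,70),490);b=min(max(b,70),350);R.append(cv2.cvtColor(p["color"],cv2.COLOR_RGB2BGR)[b-70:b+70,a-70:a+70])
cv2.imwrite("pics/v2.png",cv2.resize(np.hstack(R),(800,400),interpolation=cv2.INTER_CUBIC))
E
```

```text
[0.50934105 0.32848712 0.08885749] [-0.30550857 -0.41835459 -0.23741995] pred 275 222
scene [(0.84, array([0.4993, 0.3285]))] [(0.3, array([0.7157, 0.1393]))]
side [(0.89, array([0.5033, 0.3273]))] [(0.48, array([ 0.5685, -0.1441]))]
wrist [(0.68, array([0.5054, 0.3307])), (0.5, array([0.5112, 0.2808]))] []
```

View pics/v2.png

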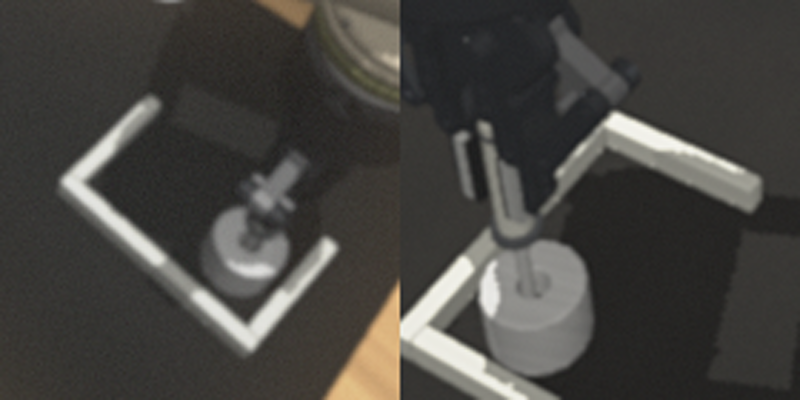

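move_arm([
  [0,0,0,0,0,-1.5,-1],
  [0,0,0,0,0,-3,-1],
  [0,0,0,-4.7,0.7,-3,-1],
  [0,0,0,-9.4,1.4,-3,-1],
  [0,0,0,-14.1,2.1,-3,-1],
])

```text
time_s: 21.05
position: [0.5306, 0.1862, 0.119]
tool_rot: [[-0.004, 1.0, 0.001], [1.0, 0.004, 0.0], [-0.0, 0.001, -1.0]]
ft_force: [-0.0, 0.5, -0.8]
grip_width: 0.0144
gripper_force: 59.2
```

move_arm([
  [0,0,0,-4.7,0.7,0,-1],
  [0,0,0,-9.4,1.4,0,-1],
  [0,0,0,-14.0,2.1,0,-1],
  [0,0,0,-17.25,2.6,0,-1],
  [0,0,0,-17.25,2.6,0.5,-1],
])

```text
time_s: 21.55
position: [0.5582, 0.0112, 0.1143]
tool_rot: [[0.002, 1.0, 0.002], [1.0, -0.002, -0.001], [-0.001, 0.002, -1.0]]
ft_force: [0.1, 2.0, -1.7]
grip_width: 0.0145
gripper_force: 59.2
```

move_arm([
  [0,0,0,0,0,0.6,-1],
  [0,0,0,0,0,0.6,-1],
  [0,0,0,0,0,0.6,-1],
])

```text
time_s: 21.85
position: [0.5568, 0.0163, 0.1077]
tool_rot: [[-0.005, 1.0, -0.001], [1.0, 0.005, 0.0], [0.0, -0.001, -1.0]]
ft_force: [-0.2, 1.3, -1.4]
grip_width: 0.0145
gripper_force: 59.2
```

```bash
python3 t.py w11.png|cut -c1-90
```

```text
[0.55696511 0.01619313 0.10788798] [-0.18746511 -0.49660236 -0.44305608] pred 275 222
cols [255, 257, 259, 261, 263, 265, 267, 269, 271, 273, 275, 277, 279, 281, 283, 285, 287,
202 163 162 161 161 160 161 161 161 161 161 160 159 158 157 157 156 156 157 158 159 158
204 162 161 162 162 162 162 161 161 160 159 158 157 156 156 157 158 159 160 159 160 159
206 163 164 163 162 162 161 160 159 157 158 156 156 157 158 159 160 159 161 160 159 158
208 164 164 162 161 160 160 159 157 156 157 158 159 160 160 161 160 160 159 160 158 159
210 164 162 161 160 159 157 157 158 158 159 160 161 161 161 160 160 159 159 159 162 161
212 162 161 160 159 157 159 159 151 148 138 144 147 156 159 159 160 161 163 162 161 158
214 160 160 160 160 159 157 131  40  35  37  37  34  69 150 162 163 161 160 159 159 158
216 162 162 161 161 159 110  34  35  36  34  34  38  36  36 149 160 159 157 157 158 157
218 163 163 162 160 141  46  34  33  34  54  93  92  75  36  54 157 158 157 157 157 157
220 164 162 160 158 106  67  33  34  35  91  93  92  89  54  72 148 157 159 159 160 160
222 162 162 160 158  95  85  47  36  46  92  92  92  89  76  92 131 160 161 161 161 161
224 162 164 165 160  96  86  88  64  49  92  92  92  90  85  92 143 161 162 160 158 156
226 166 165 163 158 106  87  90  91  91  94  93  92  91  87  93 147 161 157 156 156 156
228 163 160 160 158 139  91  90  90  87  80  76  77  75  83  99 157 157 158 158 159 159
230 161 160 160 158 156 111  71  44  44  47  49  49  49  45  45  67 147 158 160 159 160
232 160 158 159 159 136  54  49  65  80  79  80  81  80  79  73  53  47  91 157 161 160
```

move_arm([
  [0,0,0,0,-0.12,0.6,-1],
  [0,0,0,0,-0.12,1.3,-1],
  [0,0,0,0,-0.12,1.9,-1],
  [0,0,0,0.5,-0.3,1.9,-1],
  [0,0,0,1.4,-0.7,1.9,-1],
])

```text
time_s: 22.4
position: [0.5501, 0.0291, 0.0886]
tool_rot: [[-0.002, 1.0, 0.0], [1.0, 0.002, -0.0], [-0.0, 0.0, -1.0]]
ft_force: [0.9, -0.0, -0.7]
grip_width: 0.0146
gripper_force: 59.1
```

move_arm([
  [0,0,0,1.2,-0.5,0,-1],
  [0,0,0,2.4,-1.0,0,-1],
  [0,0,0,3.6,-1.6,0,-1],
  [0,0,0,4.8,-2.2,0,-1],
  [0,0,0,6.0,-2.7,0,-1],
])

```text
time_s: 22.9
position: [0.5223, 0.0901, 0.089]
tool_rot: [[-0.003, 1.0, 0.0], [1.0, 0.003, -0.0], [-0.0, 0.0, -1.0]]
ft_force: [1.1, -1.0, -1.4]
grip_width: 0.0145
gripper_force: 59.2
```

```bash
python3 - <<'E'
from h import *
go(.5,.14,.0885)
for n in("scene","side"):
    p=env.get_image(n);print([(round(r["conf"],2),atz(p,r["pixel"],.017)[:2].round(4)) for r in env.tip_of("bush_a_mid",p)])
E
```

```text
turn z 0.18 shift cm [ 4.99 -2.21  0.05] now [0.5223 0.0901 0.089 ] t 22.9
[(0.7, array([0.5025, 0.3317])), (0.7, array([0.4446, 0.0791]))]
[(0.86, array([0.5075, 0.3253]))]
```

move_arm([
  [0,0,0,1.2,-0.5,0,-1],
  [0,0,0,2.5,-1.1,0,-1],
  [0,0,0,3.8,-1.7,0,-1],
  [0,0,0,4.8,-2.3,0,-1],
  [0,0,0,5.6,-3.1,0,-1],
])

```text
time_s: 23.6
position: [0.4912, 0.1461, 0.0889]
tool_rot: [[-0.004, 1.0, 0.0], [1.0, 0.004, 0.0], [0.0, 0.0, -1.0]]
ft_force: [1.1, -0.2, -0.4]
grip_width: 0.015
gripper_force: 59.2
```

move_arm([
  [0,0,0,0.9,-0.9,0,-1],
  [0,0,0,1.8,-1.8,0,-1],
  [0,0,0,2.7,-2.7,0,-1],
  [0,0,0,3.6,-3.6,0,-1],
  [0,0,0,4.5,-4.5,0,-1],
])

```text
time_s: 24.1
position: [0.4458, 0.1905, 0.0889]
tool_rot: [[-0.003, 1.0, 0.0], [1.0, 0.003, 0.0], [0.0, 0.0, -1.0]]
ft_force: [1.0, -1.8, -0.4]
grip_width: 0.0146
gripper_force: 59.2
```

```bash
python3 - <<'E'
from h import *
go(.425,.264,.0885)
for n in("scene","side"):
    p=env.get_image(n);print([(round(r["conf"],2),atz(p,r["pixel"],.017)[:2].round(4)) for r in env.tip_of("bush_a_mid",p)])
E
```

```text
turn z 0.16 shift cm [ 7.36 -2.06  0.04] now [0.4458 0.1905 0.0889] t 24.1
[(0.57, array([0.5022, 0.3222]))]
[]
```

move_arm([
  [0,0,0,0.5,-1.1,0,-1],
  [0,0,0,1.2,-2.1,0,-1],
  [0,0,0,2.3,-2.3,0,-1],
  [0,0,0,3.5,-2.3,0,-1],
  [0,0,0,4.7,-2.2,0,-1],
])

```text
time_s: 24.8
position: [0.4243, 0.2379, 0.0888]
tool_rot: [[-0.003, 1.0, -0.0], [1.0, 0.003, -0.0], [-0.0, -0.0, -1.0]]
ft_force: [0.4, -0.9, -2.3]
grip_width: 0.0146
gripper_force: 59.2
```

move_arm([
  [0,0,0,1.2,0,0,-1],
  [0,0,0,2.2,0,0,-1],
  [0,0,0,2.7,0,0,-1],
  [0,0,0,2.7,0.5,0,-1],
  [0,0,0,2.7,1.4,0,-1],
])

```text
time_s: 25.3
position: [0.4382, 0.2638, 0.0887]
tool_rot: [[-0.003, 1.0, -0.001], [1.0, 0.003, 0.0], [0.0, -0.001, -1.0]]
ft_force: [-0.7, 0.1, -0.8]
grip_width: 0.0142
gripper_force: 59.3
```

```bash
python3 - <<'E'
from h import *
go(.509,.264,.0885)
for n in("scene","side"):
    p=env.get_image(n);print([(round(r["conf"],2),atz(p,r["pixel"],.017)[:2].round(4)) for r in env.tip_of("bush_a_mid",p)])
E
```

```text
turn z 0.17 shift cm [-0.    7.08  0.01] now [0.4382 0.2638 0.0887] t 25.3
[(0.84, array([0.5047, 0.331 ]))]
[(0.69, array([0.5071, 0.3275])), (0.6, array([0.3644, 0.171 ]))]
```

move_arm([
  [0,0,0,0,1.3,0,-1],
  [0,0,0,0,2.6,0,-1],
  [0,0,0,0,3.9,0,-1],
  [0,0,0,0,5.2,0,-1],
  [0,0,0,0,6.2,0,-1],
])

```text
time_s: 26.0
position: [0.5007, 0.2637, 0.0887]
tool_rot: [[-0.002, 1.0, -0.001], [1.0, 0.002, -0.0], [-0.0, -0.001, -1.0]]
ft_force: [-1.4, 0.1, 0.3]
grip_width: 0.0144
gripper_force: 59.4
```

move_arm([
  [0,0,0,0,0.5,0,-1],
  [0,0,0,0,0.9,0,-1],
  [0,0,0,0,0.9,0,-1],
  [0,0,0,0,0.9,-1.5,-1],
  [0,0,0,0,0.9,-4,-1],
])

```text
time_s: 26.5
position: [0.5086, 0.2638, 0.1281]
tool_rot: [[-0.003, 1.0, -0.003], [1.0, 0.003, -0.001], [-0.001, -0.003, -1.0]]
ft_force: [1.1, -0.1, -0.4]
grip_width: 0.0143
gripper_force: 59.3
```

move_arm([
  [0,0,0,-4.9,0,-1.5,-1],
  [0,0,0,-9.8,0,-3,-1],
  [0,0,0,-14.7,0,-4,-1],
  [0,0,0,-19.6,0,-4,-1],
  [0,0,0,-24,0,-4,-1],
])

```text
time_s: 27.0
position: [0.5098, 0.0219, 0.1695]
tool_rot: [[-0.003, 1.0, 0.002], [1.0, 0.003, -0.001], [-0.001, 0.002, -1.0]]
ft_force: [1.1, -0.8, -1.1]
grip_width: 0.0144
gripper_force: 59.3
```

```bash
python3 - <<'E'
from h import *
go(.5485,-.2555,.16)
R=[]
for n in("scene","side"):
    p=env.get_image(n);print([(round(r["conf"],2),atz(p,r["pixel"],.017)[:2].round(4)) for r in env.tip_of("bush_a_mid",p)])
    a,b=proj(p,(.5,.29,.02)).astype(int);a=min(max(a,80),480);b=min(max(b,80),340);R.append(cv2.cvtColor(p["color"],cv2.COLOR_RGB2BGR)[b-80:b+80,a-80:a+80])
cv2.imwrite("pics/v3.png",cv2.resize(np.hstack(R),(800,400),interpolation=cv2.INTER_CUBIC))
E
```

```text
turn z 0.16 shift cm [-27.75   3.79   0.98] now [0.5098 0.0219 0.1695] t 27.0
[(0.97, array([0.5074, 0.3257]))]
[(0.58, array([0.5047, 0.3265]))]
```

View pics/v3.png

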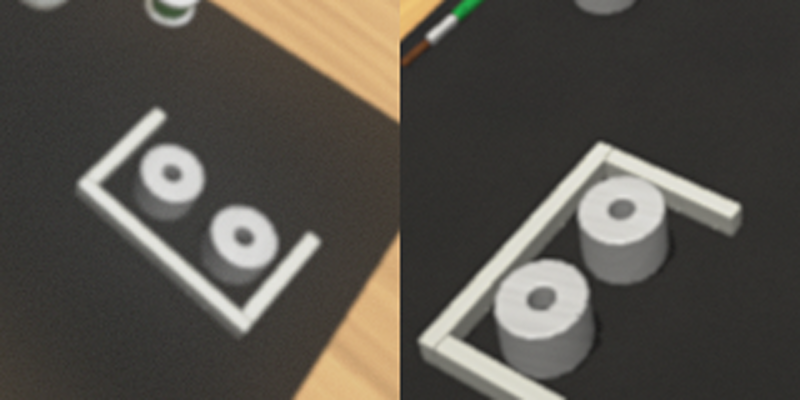

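move_arm([
  [0,0,0,-4.8,0.7,0,-1],
  [0,0,0,-9.6,1.4,0,-1],
  [0,0,0,-14.4,2.1,0,-1],
  [0,0,0,-19.2,2.8,0,-1],
  [0,0,0,-23.8,3.4,0,-1],
])

```text
time_s: 27.7
position: [0.5454, -0.2143, 0.1689]
tool_rot: [[-0.005, 1.0, 0.0], [1.0, 0.005, 0.0], [0.0, 0.0, -1.0]]
ft_force: [0.5, 0.3, -0.9]
grip_width: 0.0146
gripper_force: 59.3
```

move_arm([
  [0,0,0,-2.2,0.25,1,-1],
  [0,0,0,-4.0,0.5,2.2,-1],
  [0,0,0,-4.0,0.5,3.4,-1],
  [0,0,0,-4.0,0.5,3.8,-1],
  [0,0,0,-4.0,0.5,3.8,-1],
])

```text
time_s: 28.2
position: [0.5497, -0.252, 0.13]
tool_rot: [[-0.005, 1.0, -0.002], [1.0, 0.005, 0.002], [0.002, -0.002, -1.0]]
ft_force: [0.2, -0.6, -0.2]
grip_width: 0.0145
gripper_force: 59.3
```

```bash
python3 - <<'E'
from h import *
go(.549,-.2555,.13)
E
python3 t.py w12.png|cut -c1-90
```

```text
turn z 0.26 shift cm [-0.35 -0.07 -0.  ] now [ 0.5497 -0.252   0.13  ] t 28.2
[ 0.54998559 -0.25234824  0.13077379] [ 0.76356015 -0.19170323 -0.64865442] pred 276 223
cols [256, 258, 260, 262, 264, 266, 268, 270, 272, 274, 276, 278, 280, 282, 284, 286, 288,
203 130 130 130 130 129 129 129 129 129 129 128 128 128 127 128 128 128 129 129 128 127
205 130 130 130 129 129 129 129 129 129 129 128 128 127 129 128 129 128 128 128 127 126
207 130 130 129 129 129 129 128 129 128 129 128 128 128 129 127 128 128 127 128 127 127
209 130 130 130 130 129 129 129 129 128 127 128 129 128 128 128 127 128 127 126 126 126
211 130 130 130 129 129 129 129 129 128 126 127 128 128 128 128 129 128 127 127 126 127
213 129 130 129 130 129 129 127 104  89  83  88 101 123 128 127 128 127 126 127 128 126
215 129 129 129 129 128 116  85  69  70  70  71  71  77 107 127 126 127 127 127 127 127
217 129 128 128 129 121  86  66  68  70  75  86  78  72  71 111 126 128 127 127 127 127
219 129 129 128 128  99  64  67  69  77 102 104 101  90  70  83 122 127 127 127 128 126
221 129 129 130 123  78  65  67  69  97 102 103 101  98  72  71 114 127 127 127 126 126
223 129 128 130 118  73  65  69  70  98 102 103 101  97  74  70 109 127 127 127 127 125
225 128 130 129 120  82  66  69  71  98 102 103 102  98  74  71 110 127 127 126 126 127
227 128 130 128 128  89  68  68  69 100 101 102  99  98  75  82 120 126 127 127 126 126
229 128 128 128 128 110  81  66  59  54  50  51  50  50  55  99 121 125 126 126 126 126
231 129 127 128 128 123  58  52  57  70  72  82  82  68  61  52  49  95 125 125 126 126
233 128 127 128  98  54  71  87  89  90  90  90  90  89  89  88  83  57  61 119 126 125
```

move_arm([
  [0,0,0,-0.3,-0.1,0,-1],
  [0,0,0,-0.3,-0.1,0,-1],
  [0,0,0,-0.3,-0.1,0.8,-1],
  [0,0,0,-0.3,-0.1,1.6,-1],
  [0,0,0,-0.3,-0.1,2.4,-1],
])

```text
time_s: 28.75
position: [0.5486, -0.2568, 0.1058]
tool_rot: [[-0.003, 1.0, -0.001], [1.0, 0.003, 0.0], [0.0, -0.001, -1.0]]
ft_force: [-0.1, -0.1, -1.5]
grip_width: 0.0146
gripper_force: 59.3
```

move_arm([
  [0,0,0,0,0,0.8,-1],
  [0,0,0,0,0,1.6,-1],
  [0,0,0,0,0,2.3,-1],
  [0,0,0,0,0,2.7,-1],
  [0,0,0,0,0,2.8,-1],
])

```text
time_s: 29.25
position: [0.5487, -0.2569, 0.0782]
tool_rot: [[-0.003, 1.0, -0.001], [1.0, 0.003, 0.0], [0.001, -0.001, -1.0]]
ft_force: [0.2, 0.8, -1.1]
grip_width: 0.0148
gripper_force: 59.3
```

move_arm([
  [0,0,0,0,0,0.15,-1],
  [0,0,0,0,0,0.25,-1],
  [0,0,0,0,0,0.3,-1],
  [0,0,0,0,0,0.3,-1],
])

```text
time_s: 29.65
position: [0.5489, -0.257, 0.076]
tool_rot: [[-0.003, 1.0, 0.0], [1.0, 0.003, -0.0], [-0.0, 0.0, -1.0]]
ft_force: [-0.1, 0.6, -1.5]
grip_width: 0.0143
gripper_force: 59.3
```

move_arm([
  [0,0,0,0,0,0.05,-1],
  [0,0,0,0,0,0.1,-1],
  [0,0,0,0,0,0.15,-1],
  [0,0,0,0,0,0.15,-1],
])

```text
time_s: 30.05
position: [0.549, -0.257, 0.0755]
tool_rot: [[-0.003, 1.0, 0.001], [1.0, 0.003, -0.001], [-0.001, 0.001, -1.0]]
ft_force: [-2.6, 1.2, 8.5]
grip_width: 0.0141
gripper_force: 60.1
```

move_arm([
  [0,0,0,0,0,-0.1,-1],
  [0,0,0,0,0,-0.1,0],
  [0,0,0,0,0,-0.1,0.3],
  [0,0,0,0,0,-0.1,0.3],
  [0,0,0,0,0,-0.1,0.3],
], squeeze=20)

```text
time_s: 30.55
position: [0.5488, -0.257, 0.0752]
tool_rot: [[-0.003, 1.0, -0.0], [1.0, 0.003, 0.0], [0.0, -0.0, -1.0]]
ft_force: [0.3, -0.1, 0.5]
grip_width: 0.0554
gripper_force: 0.0
```

move_arm([
  [0,0,0,0,0,-3,0.3],
  [0,0,0,0,0,-7,0.3],
  [0,0,0,0,0,-12,0.3],
  [0,0,0,0,0,-15,0.3],
  [0,0,0,0,0,-15,0.3],
])

```text
time_s: 31.05
position: [0.5501, -0.2577, 0.2302]
tool_rot: [[-0.003, 1.0, 0.007], [1.0, 0.003, -0.005], [-0.005, 0.007, -1.0]]
ft_force: [-0.2, 0.2, 0.1]
grip_width: 0.0556
gripper_force: 0.0
```

```bash
python3 - <<'E'
from h import *
R=[]
for n in("scene","side"):
    p=env.get_image(n);R.append(cv2.cvtColor(p["color"],cv2.COLOR_RGB2BGR)[80:360,90:490])
    print([(r["conf"],atz(p,r["pixel"],.093)) for r in env.tip_of("probe_grip",p)])
cv2.imwrite("pics/v4.png",cv2.resize(np.hstack(R),(800,280)))
E
```

```text
[(0.67, array([ 0.55130962, -0.25196097,  0.093     ])), (0.48, array([0.73422791, 0.16849928, 0.093     ]))]
[(0.82, array([ 0.55263481, -0.25682683,  0.093     ]))]
```

View pics/v4.png

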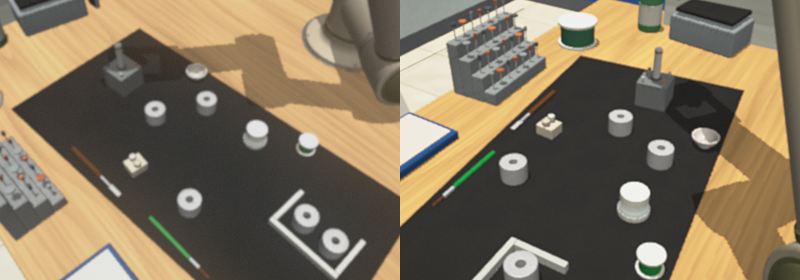

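The probe stands upright in its stand, both blind bushes are in the pen, and the through bushes and the other things are where they were.

```bash
python3 -c "
from rig import env
print(env.close_job())"
```

```text
the job is handed in; nothing more can be done
None
```

I probed all five bushes and found two blind. Both were slid into the pen, the three through-bored ones stayed where they were, the probe is back in its stand, and the job was handed in at about 31 s.

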